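# Fetch the candle tin from behind the bottles

### The job

A customer wants the pink candle tin that stands behind the three diffuser bottles on the display: first clear all three bottles into the dark side tray, then set the tin into the round recess of the white gift tray. After that put each bottle back on the display, standing fully on the coaster of its own colour (they may have stood on the wrong ones). Keep everything upright, set it down gently without dropping it, and leave the grey jar alone.

Things in the scene. Friction and masses are not known exactly. Their poses are not given: they have to be found in the camera images.
- bottle_orange: loose glass diffuser bottle, orange, with a gold cap with a dot of the same colour on top. Total height 116 mm: body diameter 42 up to 70 mm, neck diameter 22 from 70 to 82 mm, cap diameter 32 from 82 to 116 mm (take it by the cap, from above). About 0.16 kg. Origin: centre of its underside; z up. At the start it stands on one of the three coasters, not necessarily its own
- bottle_green: loose glass diffuser bottle, green, with a gold cap with a dot of the same colour on top. Total height 116 mm: body diameter 42 up to 70 mm, neck diameter 22 from 70 to 82 mm, cap diameter 32 from 82 to 116 mm (take it by the cap, from above). About 0.16 kg. Origin: centre of its underside; z up. At the start it stands on one of the three coasters, not necessarily its own
- bottle_purple: loose glass diffuser bottle, purple, with a gold cap with a dot of the same colour on top. Total height 116 mm: body diameter 42 up to 70 mm, neck diameter 22 from 70 to 82 mm, cap diameter 32 from 82 to 116 mm (take it by the cap, from above). About 0.16 kg. Origin: centre of its underside; z up. At the start it stands on one of the three coasters, not necessarily its own
- coaster_orange: fixed flat round orange coaster, diameter 64 mm, 4 mm thick, home of the orange bottle, on the wooden display board (170 x 210 mm, 12 mm thick). Origin: centre of its underside, so its top is 4 mm above it. The three coasters lie around the tin, each 64 mm from it, centres 90 mm or more apart
- coaster_green: fixed flat round green coaster, diameter 64 mm, 4 mm thick, home of the green bottle, on the wooden display board (170 x 210 mm, 12 mm thick). Origin: centre of its underside, so its top is 4 mm above it. The three coasters lie around the tin, each 64 mm from it, centres 90 mm or more apart
- coaster_purple: fixed flat round purple coaster, diameter 64 mm, 4 mm thick, home of the purple bottle, on the wooden display board (170 x 210 mm, 12 mm thick). Origin: centre of its underside, so its top is 4 mm above it. The three coasters lie around the tin, each 64 mm from it, centres 90 mm or more apart
- tin: loose closed candle tin, pink with a thin gold band and a white dot on the lid, diameter 54 mm, 40 mm high, about 0.12 kg, standing on the display board behind and between the bottles, with only 16 mm between it and each bottle, so that a gripper does not get at it until they are gone. Origin: centre of its underside; z up
- side_tray: fixed dark wooden open tray, outside 240 mm along its x, 120 mm along its y, 16 mm high, walls and floor 5 mm thick (inner floor 230 x 110 mm, 5 mm above the origin). Origin: centre of its underside. Empty at the start
- gift_tray: fixed white square gift tray, 130 x 130 mm, 16 mm high, with a round recess in its middle, 75 mm in diameter and 8 mm deep (recess floor 8 mm above the origin). Origin: centre of its underside. Empty at the start
- jar: bystander: loose grey candle jar with a dark lid, diameter 74 mm, 82 mm high, at the far side of the work. Origin: centre of its underside. Leave it alone

How it is judged:
By the outcome, as a careful person would: the job done as asked, in the order asked, and still so for the second after the job is handed in, with the robot touching nothing.
It also fails if it takes over 144 s, if anything falls off the work surface, if the arm or the gripper's body presses on something with over 40 N, if the wrist force passes 120 N, or if a joint passes its speed limit or range.

### The arm

A 6-joint arm with a two-finger parallel gripper is mounted at the origin on the work surface. World frame = base frame: x ahead of the robot, y to its left, z up, the work surface at z = 0. Lengths are in m, angles in rad, forces in N, time in s.
With the tool pointing down it reaches from about 0.4 to 0.825 m from the base axis. Payload 7 kg.
Tool frame: the origin (TCP) lies at the very end of the fingers, on their centre line; the grasp point (between the pads) lies 19 mm behind it; z points along the fingers, y is the line along which they close (so a half turn about z gives the same grasp; the last joint's range is limited). The gripper opens to 88 mm and grips with 3 to 60 N. Pads are 19 mm wide; open, the fingers measure 130 mm over their backs; the gripper's body (78 mm by 193 mm) begins 47 mm behind the grasp point.
Start: joints at [1.606, 0.359, 0.012, 0, -1.224, -0.288], TCP at [0.169, 0.654, 0.227] pointing down, gripper open.
Joint ranges: [-3.07, 3.07], [-1.43, 2.12], [-1.02, 1.25], [-3.03, 1.67], [-3.05, -0], [-3.03, 3.03]. Speed limits (rad/s): [2.39, 2.39, 3.01, 3.14, 3.14, 3.14].

### API

Orientations are given as [roll, pitch, yaw] about the fixed x, y, z axes, in that order (R = Rz(yaw) Ry(pitch) Rx(roll)).
In Python, from station import arm, grab_frame gives the robot as it stands.
- The arm moves only by the tool jog_arm, never from a script. Its argument "deltas" is a list that holds one entry, the list of rows, each a list of 4 numbers: the shift along the tool's x, y, z in units of 60 mm (1.0 is 60 mm), then the turn about the tool's z in units of 5 degrees (1.0 is 5 degrees). A call has 1 to 8 rows; each row is the pose to reach, as a shift and turn from the pose commanded when the call began, along the tool's axes at that moment; what a row does not reach only later rows make up. A row lasts 1/8 s, in which the tool goes at most 62.5 mm and 10.7 degrees, less where a joint would pass 70% of its speed; a pose out of reach is approached as far as the arm can. A call with a gripper value outside its range is refused whole. "grip" is the finger opening in mm, from 0 to 87.6, set as the call begins (left out, the last holds). The fingers move at their own pace and stop on an object; "squeeze" is the grip in N (left out, the last holds). Time passes only in rows, so rows that repeat a pose let the fingers close. It gives the time, the measured TCP pose, the force, the opening and the grip force at its end, in the units of the state.
- arm.get_state(): the state, without advancing time (a new reading comes with each control period).
- grab_frame(name): name is "scene" or "top" or "wrist"; returns a dict with "img" (420x560x3 uint8, red, green, blue), "vfov" (degrees; the focal length in pixels is half the picture's height over the tangent of half this angle, whatever the lens; pixels are square), "cx", "cy" (the principal point, pixels), "dist_coeffs" ([k1, k2, p1, p2, k3] as OpenCV has them; the pictures are not rectified), "xyz" and "rotation" of the camera in the world. Camera axes: x right, y down, z forward; pixel columns grow to the right and rows downward; lengths in m; the calibration is good to about 2 mm. A picture is of the moment at which its call begins. There is no depth.
- arm.job_done(): hands the job in; it is judged then, once.
The state is a dict: "t": time; "q": joint angles; "qd": joint speeds; "joint_efforts": joint torques, N m; "eef_pos": TCP position; "ee_rot": TCP orientation; "force": force on the tool from outside, world axes, zero at the start; "moment": the same for the moment, N m; "width": finger opening in m; "gripper_force": force on a finger pad.
Only numpy, scipy, OpenCV 4.12 (cv2) and the standard library are available. Lean on these libraries where they do the work, as an engineer would, in place of code of your own. Each camera call takes 0.05 s, during which the arm holds its last target. There are 200 camera calls.

## Working session

There is one attempt and no reset: what is moved stays moved. The work goes in short steps, Python scripts to look and compute and a tool call to move; the robot and the scene stay as the last step left them, time stands still between calls to the robot, and variables do not carry over. Pictures are saved under pics/ and viewed, at most 14 in all, crops included, and the job is handed in when it is done.

Besides the shell and the picture viewer there is one more tool, called after ">>>" by a JSON object that holds its "op" and its "data". jog_arm: Moves the arm, as the interface text tells. Its arguments: {"type":"object","properties":{"deltas":{"type":"array"},"grip":{"type":"number"},"squeeze":{"type":"number"}},"required":["deltas"]}

```bash
ls; mkdir -p pics; cat > h.py <<'E'
import numpy as np, cv2, pickle
def K(f):
    h,w=f["img"].shape[:2]; fl=h/2/np.tan(np.radians(f["vfov"])/2)
    return np.array([[fl,0,f["cx"]],[0,fl,f["cy"]],[0,0,1.]])
def rot(f):
    r=np.array(f["rotation"],float)
    if r.shape==(3,3): return r
    from scipy.spatial.transform import Rotation as R
    return R.from_euler("xyz",r).as_matrix() if r.size==3 else R.from_quat(r).as_matrix()
def px2w(f,uv,z):
    n=cv2.undistortPoints(np.array([[uv]],float),K(f),np.array(f["dist_coeffs"],float))[0,0]
    d=rot(f)@np.array([n[0],n[1],1]); c=np.array(f["xyz"]); return c+d*(z-c[2])/d[2]
def w2px(f,p):
    R=rot(f); rv=cv2.Rodrigues(R.T)[0]; t=-R.T@np.array(f["xyz"])
    return cv2.projectPoints(np.array([p],float),rv,t,K(f),np.array(f["dist_coeffs"],float))[0][0,0]
def save(f,name,box=None,s=1):
    im=f["img"][...,::-1]
    if box: im=im[box[1]:box[3],box[0]:box[2]]
    cv2.imwrite(name,cv2.resize(im,None,fx=s,fy=s,interpolation=cv2.INTER_CUBIC))
E
python3 - <<'E'
from station import arm,grab_frame
from h import *
for n in("top","scene"):
    f=grab_frame(n); pickle.dump(f,open(n+".pkl","wb")); save(f,f"pics/{n}0.png",s=1.42)
    print(n,f["vfov"],f["cx"],f["cy"],f["dist_coeffs"],f["xyz"],f["rotation"])
print(arm.get_state())
E
```

```text
pics
top 43.44143083182969 272.3320813323737 208.99533579568595 [-0.09263178  0.          0.          0.          0.        ] [ 0.43137231 -0.01170924  1.01315059] [-2.93617726e+00 -1.63071748e-03 -1.52968914e+00]
scene 43.88791522177926 286.1590709505017 209.02487998224981 [-0.15916988  0.          0.          0.          0.        ] [ 0.98666986 -0.73514072  0.70664114] [-2.23550326 -0.01001954  0.44854795]
{'t': 0.1, 'q': array([ 1.60608765e+00,  3.59285384e-01,  1.11750239e-02, -2.91671110e-04,
       -1.22408252e+00, -2.88127028e-01]), 'qd': array([ 0.00074966, -0.00019996,  0.00097319,  0.00123617, -0.00112772,
       -0.00113058]), 'joint_efforts': array([-9.91675188e-04, -5.84158945e+01,  2.93745804e+01,  7.01538876e+00,
        1.01248483e-02, -5.96942732e-05]), 'eef_pos': array([0.16875624, 0.65313263, 0.22574941]), 'ee_rot': array([ 3.14017575e+00, -1.33969797e-04, -2.52934913e-01]), 'force': array([ 0.90019236, -0.2154513 , -0.39752895]), 'moment': array([-0.01289724,  0.04458165, -0.00666669]), 'gripper_force': 0.0, 'width': 0.08764473214112294}
```

View pics/top0.png

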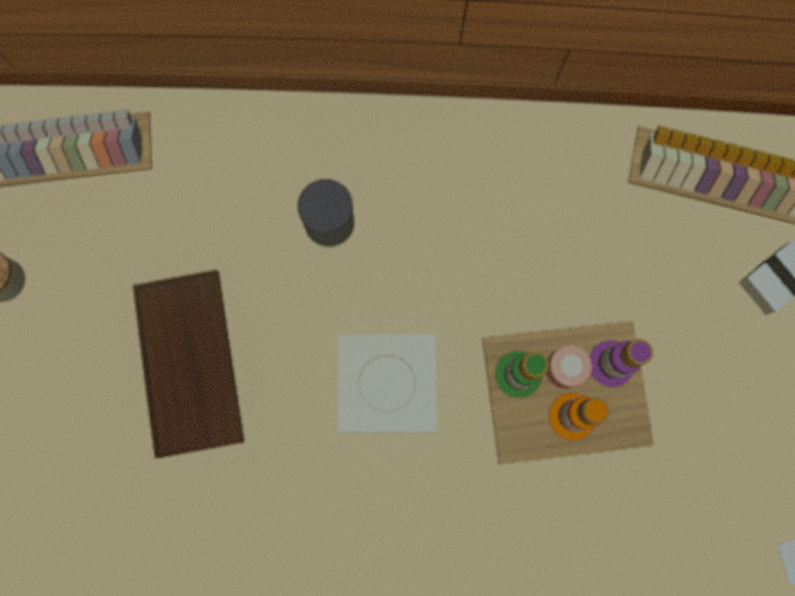

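View pics/scene0.png

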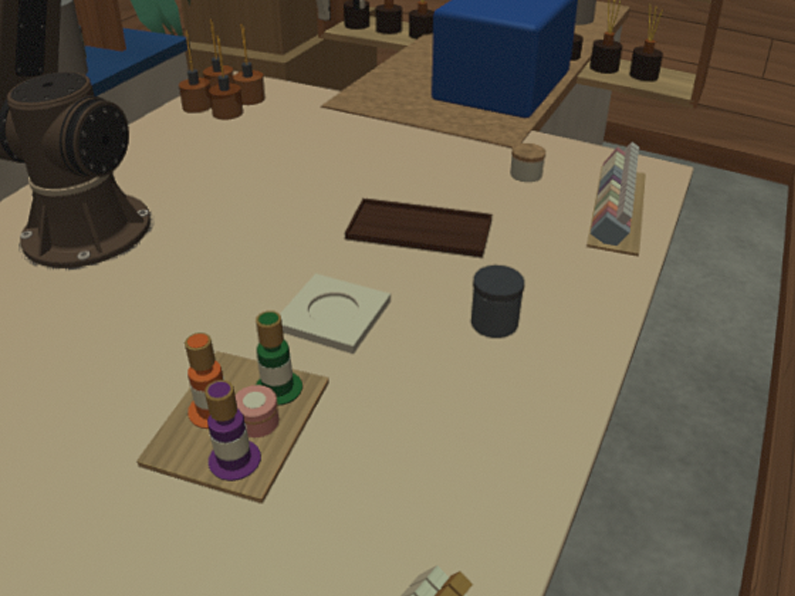

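The top view shows each bottle already on its own colour: green at (533,365), orange (595,411), purple (640,352), tin lid (571,365). The side tray is at (188,363), the gift tray recess at (387,383), and the jar at (326,207). Next I'll enlarge crops to measure.

```bash
python3 - <<'E'
from h import *
f=pickle.load(open("top.pkl","rb"))
save(f,"pics/t_disp.png",(330,215,470,335),5.5)
save(f,"pics/t_tray.png",(85,180,315,330),3.4)
E
```

```text
(no output)
```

View pics/t_disp.png

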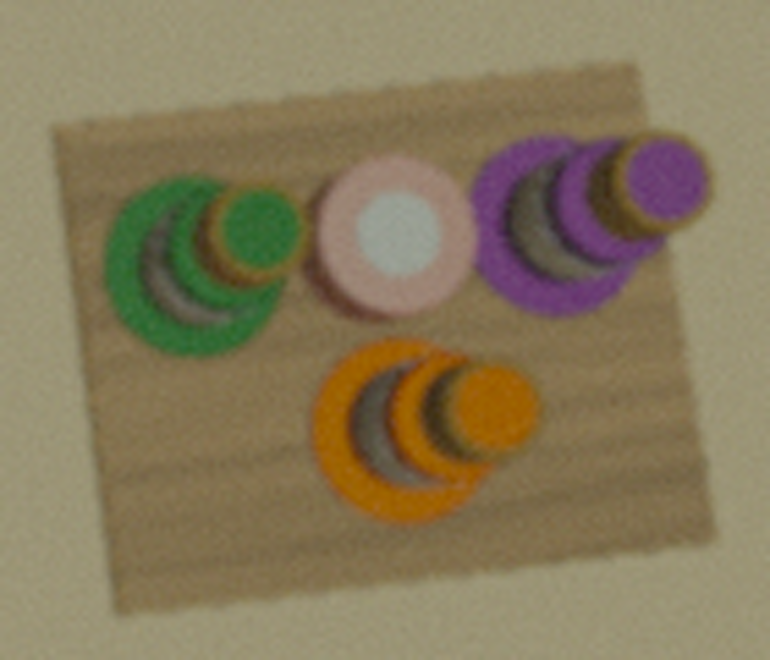

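View pics/t_tray.png

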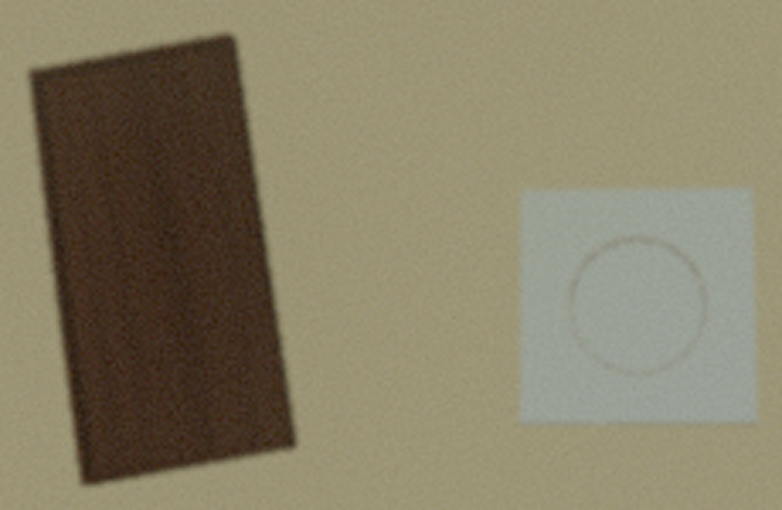

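```bash
python3 - <<'E'
from h import *
f=pickle.load(open("top.pkl","rb"))
D=lambda u,v:((u+.5)/5.5+330-.5,(v+.5)/5.5+215-.5)
T=lambda u,v:((u+.5)/3.4+85-.5,(v+.5)/3.4+180-.5)
P={}
for n,p,z in[("capG",(258,231),.132),("capP",(663,183),.132),("capO",(493,409),.132),("coG",(195,266),.016),("coP",(561,227),.016),("coO",(404,430),.016),("tin",(397,235),.052),("b0",(55,128),.012),("b1",(637,63),.012),("b2",(718,540),.012),("b3",(115,614),.012)]:
    P[n]=px2w(f,D(*p),z); print(n,P[n].round(4))
for n,p,z in[("t0",(32,70),.016),("t1",(234,35),.016),("t2",(295,446),.016),("t3",(82,485),.016),("gift",(638,306),.016),("ga",(520,189),.016),("gb",(754,189),.016),("gc",(757,423),.016),("gd",(520,423),.016)]:
    P[n]=px2w(f,T(*p),z); print(n,P[n].round(4))
d=lambda a,b:np.linalg.norm(P[a]-P[b])
print([ (k,round(d(*k.split()),4)) for k in["coG tin","coO tin","coP tin","coG coO","coO coP","b0 b1","b1 b2","t0 t1","t1 t2","ga gb"]])
print("tray c",sum(P[f"t{i}"] for i in range(4))/4,"ax",P["t0"]-P["t3"])
E
```

```text
capG [ 0.5403 -0.1842  0.132 ]
capP [ 0.5599 -0.3106  0.132 ]
capO [ 0.4887 -0.2565  0.132 ]
coG [ 0.5417 -0.1851  0.016 ]
coP [ 0.56   -0.3134  0.016 ]
coO [ 0.488  -0.2577  0.016 ]
tin [ 0.5507 -0.2467  0.052 ]
b0 [ 0.5886 -0.1362  0.012 ]
b1 [ 0.6199 -0.343   0.012 ]
b2 [ 0.454  -0.3683  0.012 ]
b3 [ 0.4226 -0.1597  0.012 ]
t0 [0.6421 0.3449 0.016 ]
t1 [0.6674 0.229  0.016 ]
t2 [0.4369 0.1757 0.016 ]
t3 [0.4098 0.2924 0.016 ]
gift [ 0.5221 -0.0095  0.016 ]
ga [0.585  0.0595 0.016 ]
gb [ 0.5905 -0.0721  0.016 ]
gc [ 0.4604 -0.0775  0.016 ]
gd [0.4551 0.0526 0.016 ]
[('coG tin', np.float64(0.072)), ('coO tin', np.float64(0.0731)), ('coP tin', np.float64(0.0763)), ('coG coO', np.float64(0.0904)), ('coO coP', np.float64(0.091)), ('b0 b1', np.float64(0.2091)), ('b1 b2', np.float64(0.1678)), ('t0 t1', np.float64(0.1186)), ('t1 t2', np.float64(0.2366)), ('ga gb', np.float64(0.1317))]
tray c [0.53904986 0.26049693 0.016     ] ax [2.32293305e-01 5.25300925e-02 1.11022302e-16]
```

>>> {"op": "jog_arm", "data": {"deltas": [[[0.9,0.58,0,-0.4],[1.8,1.16,0,-0.8],[2.7,1.74,0,-1.2],[3.6,2.32,0,-1.6],[4.5,2.9,0,-2.0],[5.4,3.48,0,-2.4],[6.3,4.06,0,-2.7],[7.2,4.64,0,-2.9]]], "grip": 60, "squeeze": 20}}

```text
t: 1.1
eef_pos: [0.509, 0.2844, 0.2265]
ee_rot: [3.142, 0.0, 0.001]
force: [1.3, 0.5, -0.4]
width: 0.0599
gripper_force: 0.0
```

>>> {"op": "jog_arm", "data": {"deltas": [[[0,1.0,0,0],[0,2,0,0],[0,3,0,0],[0,4,0,0],[0,5,0,0],[0,6,0,0],[0,7,0,0],[0,8,0,0]]]}}

```text
t: 2.1
eef_pos: [0.5077, -0.1957, 0.2265]
ee_rot: [-3.142, -0.0, 0.0]
force: [0.9, 0.0, 0.2]
width: 0.0601
gripper_force: 0.0
```

```bash
python3 - <<'E'
from station import arm,grab_frame
from h import *
grab_frame("wrist");grab_frame("wrist")
f=grab_frame("wrist"); pickle.dump(f,open("w1.pkl","wb")); save(f,"pics/w1.png",s=1.42)
print(f["xyz"],f["rotation"],arm.get_state()["eef_pos"])
for p in[(.5403,-.1842,.132),(.56,-.312,.132),(.489,-.257,.132),(.5507,-.2467,.052)]: print(w2px(f,p)*1.42)
E
```

```text
[ 0.58286404 -0.19783128  0.38338499] [ 2.85841604e+00 -4.27510191e-04 -1.57671445e+00] [ 0.50727958 -0.19646788  0.22582085]
[364.59576375 246.18030997]
[595.15260201 209.34087787]
[488.20742501 330.65582793]
[455.38862838 213.09406646]
```

View pics/w1.png

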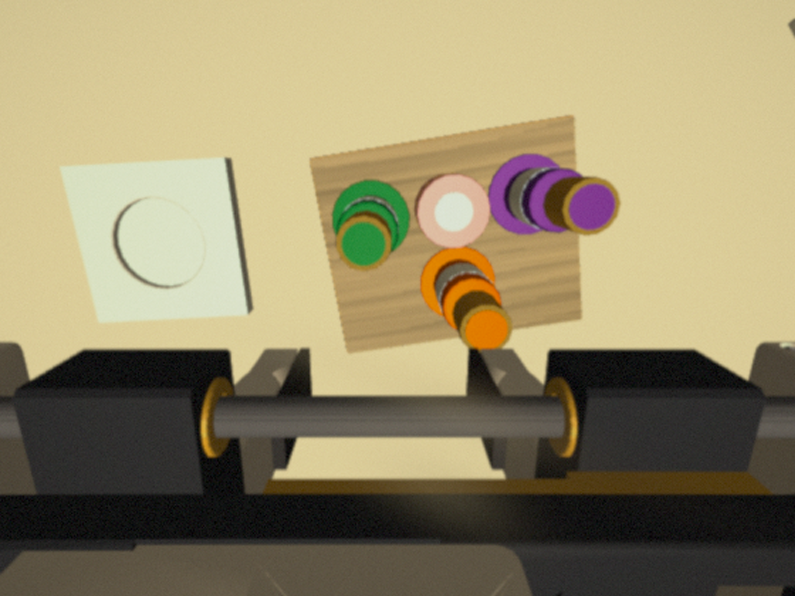

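Wrist view: green cap (363,241), purple (588,206), orange (485,327), tin dot (454,211), recess rim centre about (160,242). These match the predictions within a few pixels.

```bash
python3 - <<'E'
from h import *
f=pickle.load(open("w1.pkl","rb"))
for n,p,z in[("G",(363.5,241),.132),("P",(588.5,206),.132),("O",(485.5,327.5),.132),("tin",(454,211),.052),("coG",(370.5,218),.016),("gift",(160,242),.016)]:
    print(n,px2w(f,((p[0]+.5)/1.42-.5,(p[1]+.5)/1.42-.5),z).round(4))
E
```

```text
G [ 0.5434 -0.1835  0.132 ]
P [ 0.562 -0.308  0.132]
O [ 0.4911 -0.2551  0.132 ]
tin [ 0.5524 -0.2455  0.052 ]
coG [ 0.5439 -0.183   0.016 ]
gift [ 0.5252 -0.0094  0.016 ]
```

>>> {"op": "jog_arm", "data": {"deltas": [[[0.3,-0.1,0.2,0],[0.58,-0.21,0.6,0],[0.58,-0.21,1.1,0],[0.58,-0.21,1.5,0],[0.58,-0.21,1.85,0],[0.58,-0.21,2.05,0],[0.58,-0.21,2.15,0],[0.58,-0.21,2.15,0]]]}}

```text
t: 3.25
eef_pos: [0.5433, -0.1808, 0.0975]
ee_rot: [3.141, 0.0, 0.001]
force: [0.5, -0.6, 0.7]
width: 0.0602
gripper_force: 0.0
```

>>> {"op": "jog_arm", "data": {"deltas": [[[0,0,0,0],[0,0,0,0],[0,0,0,0],[0,0,0,0],[0,0,0,0],[0,0,0,0]]], "grip": 20, "squeeze": 20}}

```text
t: 4.0
eef_pos: [0.5431, -0.1813, 0.0978]
ee_rot: [3.141, -0.0, 0.0]
force: [0.3, -0.4, 2.9]
width: 0.0323
gripper_force: 20.0
```

>>> {"op": "jog_arm", "data": {"deltas": [[[0,0,-0.2,0],[0,0,-0.6,0],[0,0,-1.1,0],[0.05,-0.2,-1.5,0],[0.15,-0.7,-1.6,0],[0.25,-1.4,-1.6,0],[0.35,-2.15,-1.6,0],[0.45,-2.9,-1.6,0]]]}}

```text
t: 5.0
eef_pos: [0.5698, -0.0058, 0.1942]
ee_rot: [-3.141, -0.0, 0.0]
force: [0.9, 0.2, -0.9]
width: 0.0319
gripper_force: 20.0
```

>>> {"op": "jog_arm", "data": {"deltas": [[[0.1,-0.75,0,0],[0.2,-1.5,0,0],[0.3,-2.25,0,0],[0.4,-3.0,0,0],[0.5,-3.7,0,0],[0.6,-4.3,0,0],[0.65,-4.65,0,0],[0.65,-4.72,0,0]]]}}

```text
t: 6.0
eef_pos: [0.6086, 0.2769, 0.1934]
ee_rot: [3.141, 0.001, 0.001]
force: [0.2, -0.9, -2.1]
width: 0.0313
gripper_force: 20.0
```

>>> {"op": "jog_arm", "data": {"deltas": [[[0,0,0.3,0],[0,0,0.7,0],[0,0,1.1,0],[0,0,1.4,0],[0,0,1.55,0],[0,0,1.6,0],[0,0,1.65,0]]]}}

```text
t: 6.88
eef_pos: [0.6093, 0.2762, 0.0952]
ee_rot: [-3.141, -0.001, 0.0]
force: [-1.0, -0.2, -1.3]
width: 0.0316
gripper_force: 20.0
```

>>> {"op": "jog_arm", "data": {"deltas": [[[0,0,0.03,0],[0,0,0.06,0],[0,0,0.09,0],[0,0,0.11,0],[0,0,0.12,0],[0,0,0.13,0]]]}}

```text
t: 7.62
eef_pos: [0.6089, 0.276, 0.0868]
ee_rot: [-3.142, -0.0, 0.0]
force: [-0.5, -0.4, 2.3]
width: 0.0313
gripper_force: 20.0
```

>>> {"op": "jog_arm", "data": {"deltas": [[[0,0,0,0],[0,0,0,0],[0,0,-0.2,0],[0,0,-0.8,0],[0,0,-1.5,0],[0,0.2,-1.7,0],[-0.1,1.0,-1.7,0],[-0.2,2.0,-1.7,0]]], "grip": 60}}

```text
t: 8.62
eef_pos: [0.5965, 0.1553, 0.1891]
ee_rot: [-3.141, -0.0, 0.002]
force: [0.1, -0.1, -1.2]
width: 0.0602
gripper_force: 0.0
```

>>> {"op": "jog_arm", "data": {"deltas": [[[-0.1,1.0,0,0],[-0.2,2.0,0,0],[-0.3,3.0,0,0],[-0.4,4.0,0,0],[-0.5,5.0,0,0],[-0.6,6.0,0,0],[-0.6,7.0,0,0],[-0.6,7.75,0,0]]]}}

```text
t: 9.62
eef_pos: [0.5602, -0.3116, 0.1892]
ee_rot: [3.141, -0.0, -0.001]
force: [1.0, 0.7, -0.6]
width: 0.0598
gripper_force: 0.0
```

>>> {"op": "jog_arm", "data": {"deltas": [[[0,0,0,0],[0,0,0,0]]]}}

```text
t: 9.88
eef_pos: [0.5605, -0.3091, 0.1887]
ee_rot: [-3.141, 0.0, -0.001]
force: [-0.7, -0.2, -0.9]
width: 0.0596
gripper_force: 0.0
```

Aligned over purple. I'll descend to 0.0975 and grip.

>>> {"op": "jog_arm", "data": {"deltas": [[[0,0,0.4,0],[0,0,0.8,0],[0,0,1.15,0],[0,0,1.4,0],[0,0,1.5,0],[0,0,1.52,0],[0,0,1.52,0]]]}}

```text
t: 10.75
eef_pos: [0.5614, -0.3091, 0.0983]
ee_rot: [3.141, -0.001, 0.0]
force: [0.3, -0.1, 0.3]
width: 0.0601
gripper_force: 0.0
```

>>> {"op": "jog_arm", "data": {"deltas": [[[0,0,0,0],[0,0,0,0],[0,0,0,0],[0,0,0,0],[0,0,0,0],[0,0,0,0]]], "grip": 20}}

```text
t: 11.5
eef_pos: [0.5611, -0.3091, 0.0977]
ee_rot: [3.141, -0.0, 0.0]
force: [0.3, 0.4, 0.8]
width: 0.0314
gripper_force: 20.0
```

>>> {"op": "jog_arm", "data": {"deltas": [[[0,0,-0.2,0],[0,0,-0.6,0],[0,0,-1.1,0],[0,-0.1,-1.5,0],[0,-0.5,-1.6,0],[0,-1.2,-1.6,0],[0,-1.9,-1.6,0],[0,-2.65,-1.6,0]]]}}

```text
t: 12.5
eef_pos: [0.5608, -0.1489, 0.1943]
ee_rot: [-3.142, -0.001, -0.0]
force: [0.5, 0.4, -1.2]
width: 0.0317
gripper_force: 20.0
```

>>> {"op": "jog_arm", "data": {"deltas": [[[0,-0.75,0,0],[0,-1.5,0,0],[-0.1,-2.25,0,0],[-0.2,-3.0,0,0],[-0.3,-3.75,0,0],[-0.37,-4.5,0,0],[-0.37,-5.25,0,0],[-0.37,-5.9,0,0]]]}}

```text
t: 13.5
eef_pos: [0.5384, 0.2057, 0.1944]
ee_rot: [-3.141, -0.001, 0.001]
force: [0.5, 0.6, -0.9]
width: 0.032
gripper_force: 20.0
```

>>> {"op": "jog_arm", "data": {"deltas": [[[0,-0.6,0,0],[0,-0.9,0,0],[0,-0.95,0.2,0],[0,-0.95,0.6,0],[0,-0.95,1.0,0],[0,-0.95,1.35,0],[0,-0.95,1.55,0],[0,-0.95,1.65,0]]]}}

```text
t: 14.5
eef_pos: [0.5385, 0.2602, 0.094]
ee_rot: [3.141, 0.001, -0.0]
force: [-1.2, 0.4, -1.3]
width: 0.0317
gripper_force: 20.0
```

>>> {"op": "jog_arm", "data": {"deltas": [[[0,0,0.03,0],[0,0,0.06,0],[0,0,0.08,0],[0,0,0.1,0],[0,0,0.11,0],[0,0,0.11,0]]]}}

```text
t: 15.25
eef_pos: [0.5386, 0.261, 0.088]
ee_rot: [3.142, 0.0, 0.0]
force: [0.5, -0.3, -0.2]
width: 0.0313
gripper_force: 20.0
```

>>> {"op": "jog_arm", "data": {"deltas": [[[0,0,0.01,0],[0,0,0.02,0],[0,0,0.03,0],[0,0,0.03,0]]]}}

```text
t: 15.75
eef_pos: [0.5388, 0.261, 0.0866]
ee_rot: [-3.141, -0.0, 0.0]
force: [-1.5, -1.5, 3.4]
width: 0.0315
gripper_force: 20.0
```

>>> {"op": "jog_arm", "data": {"deltas": [[[0,0,0,0],[0,0,0,0],[0,0,-0.2,0],[0,0,-0.8,0],[0,0,-1.5,0],[0,0.2,-1.7,0],[-0.1,1.0,-1.7,0],[-0.2,2.0,-1.7,0]]], "grip": 60}}

```text
t: 16.75
eef_pos: [0.5262, 0.1401, 0.1883]
ee_rot: [-3.141, -0.0, 0.002]
force: [0.3, 0.1, 0.4]
width: 0.0601
gripper_force: 0.0
```

>>> {"op": "jog_arm", "data": {"deltas": [[[-0.1,1.0,0,0],[-0.2,2.0,0,0],[-0.3,3.0,0,0],[-0.4,4.0,0,0],[-0.5,5.0,0,0],[-0.6,6.0,0,0],[-0.61,6.5,0,0],[-0.61,6.62,0,0]]]}}

```text
t: 17.75
eef_pos: [0.4892, -0.2581, 0.1879]
ee_rot: [-3.141, 0.001, -0.003]
force: [-0.0, -0.4, 0.7]
width: 0.0603
gripper_force: 0.0
```

>>> {"op": "jog_arm", "data": {"deltas": [[[0,0,0.2,0],[0,0,0.4,0],[0,0,0.6,0]]]}}

```text
t: 18.12
eef_pos: [0.4901, -0.2552, 0.151]
ee_rot: [-3.141, 0.001, 0.002]
force: [-0.0, -0.3, 0.9]
width: 0.0602
gripper_force: 0.0
```

>>> {"op": "jog_arm", "data": {"deltas": [[[0,0,0.3,0],[0,0,0.6,0],[0,0,0.8,0],[0,0,0.89,0],[0,0,0.89,0]]]}}

```text
t: 18.75
eef_pos: [0.4902, -0.2561, 0.0986]
ee_rot: [3.142, 0.0, 0.001]
force: [0.3, -0.1, -0.7]
width: 0.0603
gripper_force: 0.0
```

>>> {"op": "jog_arm", "data": {"deltas": [[[0,0,0,0],[0,0,0,0],[0,0,0,0],[0,0,0,0],[0,0,0,0],[0,0,0,0]]], "grip": 20}}

```text
t: 19.5
eef_pos: [0.4904, -0.2564, 0.099]
ee_rot: [3.141, -0.0, 0.0]
force: [-0.1, -0.4, 3.1]
width: 0.0314
gripper_force: 20.0
```

>>> {"op": "jog_arm", "data": {"deltas": [[[0,0,-0.2,0],[0,0,-0.6,0],[0,0,-1.1,0],[0,-0.1,-1.5,0],[0,-0.5,-1.6,0],[0,-1.2,-1.6,0],[0,-1.9,-1.6,0],[0,-2.65,-1.6,0]]]}}

```text
t: 20.5
eef_pos: [0.4898, -0.096, 0.1953]
ee_rot: [-3.141, -0.0, -0.0]
force: [1.1, -0.3, -1.8]
width: 0.0318
gripper_force: 20.0
```

>>> {"op": "jog_arm", "data": {"deltas": [[[0,-0.75,0,0],[0,-1.5,0,0],[-0.1,-2.25,0,0],[-0.2,-3.0,0,0],[-0.3,-3.75,0,0],[-0.36,-4.5,0,0],[-0.36,-5.2,0,0],[-0.36,-5.6,0,0]]]}}

```text
t: 21.5
eef_pos: [0.4681, 0.2405, 0.1951]
ee_rot: [-3.141, 0.0, 0.002]
force: [0.4, -0.0, -1.9]
width: 0.0318
gripper_force: 20.0
```

>>> {"op": "jog_arm", "data": {"deltas": [[[0,-0.1,0,0],[0,-0.11,0.2,0],[0,-0.11,0.6,0],[0,-0.11,1.0,0],[0,-0.11,1.35,0],[0,-0.11,1.55,0],[0,-0.11,1.65,0],[0,-0.11,1.68,0]]]}}

```text
t: 22.5
eef_pos: [0.4686, 0.2452, 0.094]
ee_rot: [-3.142, -0.0, 0.0]
force: [0.2, 0.3, -0.9]
width: 0.0313
gripper_force: 20.0
```

>>> {"op": "jog_arm", "data": {"deltas": [[[0,0,0.03,0],[0,0,0.05,0],[0,0,0.07,0],[0,0,0.08,0],[0,0,0.09,0],[0,0,0.09,0]]]}}

```text
t: 23.25
eef_pos: [0.4684, 0.2454, 0.0886]
ee_rot: [-3.142, -0.0, 0.0]
force: [0.4, -0.0, -2.4]
width: 0.0314
gripper_force: 20.0
```

>>> {"op": "jog_arm", "data": {"deltas": [[[0,0,0.01,0],[0,0,0.02,0],[0,0,0.03,0],[0,0,0.035,0],[0,0,0.035,0]]]}}

```text
t: 23.88
eef_pos: [0.469, 0.2455, 0.088]
ee_rot: [-3.141, -0.001, 0.001]
force: [-3.0, -2.2, 12.5]
width: 0.0315
gripper_force: 20.0
```

>>> {"op": "jog_arm", "data": {"deltas": [[[0,0,0,0],[0,0,0,0],[0,0,-0.2,0],[0,0,-0.8,0],[0,0,-1.5,0],[0,0.2,-1.7,0],[0.1,1.0,-1.7,0],[0.3,2.0,-1.7,0]]], "grip": 60}}

```text
t: 24.88
eef_pos: [0.4862, 0.1245, 0.1888]
ee_rot: [-3.141, -0.0, 0.003]
force: [1.0, 0.3, 0.5]
width: 0.0602
gripper_force: 0.0
```

>>> {"op": "jog_arm", "data": {"deltas": [[[0.2,1.0,0,0],[0.4,2.0,0,0],[0.6,3.0,0,0],[0.8,4.0,0,0],[1.0,5.0,0,0],[1.07,5.7,0,0],[1.07,6.1,0,0],[1.07,6.19,0,0]]], "grip": 84}}

```text
t: 25.88
eef_pos: [0.55, -0.2476, 0.1879]
ee_rot: [-3.141, 0.001, -0.002]
force: [-0.8, -0.6, 0.1]
width: 0.0841
gripper_force: 0.0
```

>>> {"op": "jog_arm", "data": {"deltas": [[[0,0,0.4,0],[0,0,0.8,0],[0,0,1.1,0],[0,0,1.3,0]]]}}

```text
t: 26.38
eef_pos: [0.5503, -0.2453, 0.1097]
ee_rot: [-3.141, 0.001, 0.001]
force: [0.2, 0.6, -0.0]
width: 0.0841
gripper_force: 0.0
```

```bash
python3 - <<'E'
from station import arm,grab_frame
from h import *
f=grab_frame("top"); pickle.dump(f,open("t2.pkl","wb")); save(f,"pics/t2.png",(80,180,480,340),2)
print(arm.get_state()["eef_pos"])
for p in[(.609,.276,.121),(.539,.2605,.121),(.469,.245,.121)]:print((w2px(f,p)-[80,180])*2)
E
```

```text
[ 0.54973982 -0.24520312  0.10833768]
[61.82311591 54.04777989]
[ 71.3317607  134.46724686]
[ 81.50796052 217.32115354]
```

View pics/t2.png

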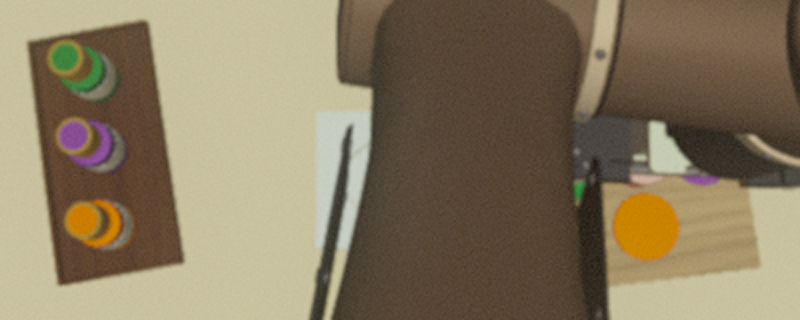

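All three bottles stand upright in the tray: green (67,57), purple (74,136) and orange (84,221), each within about 5 px of prediction. Next is the tin.

>>> {"op": "jog_arm", "data": {"deltas": [[[0.02,0,0.3,0],[0.02,0,0.6,0],[0.02,0,0.9,0],[0.02,0,1.15,0],[0.02,0,1.3,0],[0.02,0,1.37,0],[0.02,0,1.37,0]]]}}

```text
t: 27.3
eef_pos: [0.5521, -0.2461, 0.0283]
ee_rot: [3.142, -0.0, 0.0]
force: [0.3, -0.7, 0.4]
width: 0.0839
gripper_force: 0.0
```

>>> {"op": "jog_arm", "data": {"deltas": [[[0,0,0,0],[0,0,0,0],[0,0,0,0],[0,0,0,0],[0,0,0,0],[0,0,0,0]]], "grip": 40}}

```text
t: 28.05
eef_pos: [0.5521, -0.246, 0.0285]
ee_rot: [3.142, -0.0, 0.0]
force: [-0.4, 0.5, 1.8]
width: 0.0537
gripper_force: 20.0
```

>>> {"op": "jog_arm", "data": {"deltas": [[[0,0,-0.2,0],[0,0,-0.6,0],[0,0,-0.9,0],[0,-0.2,-1.0,0],[-0.1,-0.7,-1.0,0],[-0.2,-1.3,-1.0,0],[-0.3,-1.9,-1.0,0],[-0.4,-2.5,-1.0,0]]]}}

```text
t: 29.05
eef_pos: [0.5271, -0.0944, 0.0879]
ee_rot: [-3.141, 0.001, 0.0]
force: [0.2, 0.7, -1.9]
width: 0.0536
gripper_force: 20.0
```

>>> {"op": "jog_arm", "data": {"deltas": [[[-0.08,-0.6,0,0],[-0.08,-1.1,0,0],[-0.08,-1.37,0,0],[-0.08,-1.44,0.1,0],[-0.08,-1.44,0.3,0],[-0.08,-1.44,0.5,0],[-0.08,-1.44,0.55,0],[-0.08,-1.44,0.55,0]]]}}

```text
t: 30.05
eef_pos: [0.5229, -0.0102, 0.0548]
ee_rot: [3.141, 0.001, -0.0]
force: [0.0, -0.0, -0.1]
width: 0.0536
gripper_force: 20.0
```

```bash
python3 - <<'E'
from station import arm,grab_frame
from h import *
f=grab_frame("wrist"); pickle.dump(f,open("w2.pkl","wb")); save(f,"pics/w2.png",s=1.42)
e=arm.get_state()["eef_pos"];print(e)
print(w2px(f,[.5235,-.0095,.016])*1.42,w2px(f,[e[0],e[1],e[2]+.024])*1.42)
E
```

```text
[ 0.52317673 -0.01000781  0.05515437]
[389.0446324  334.96366098] [390.88278575 403.9095986 ]
```

View pics/w2.png

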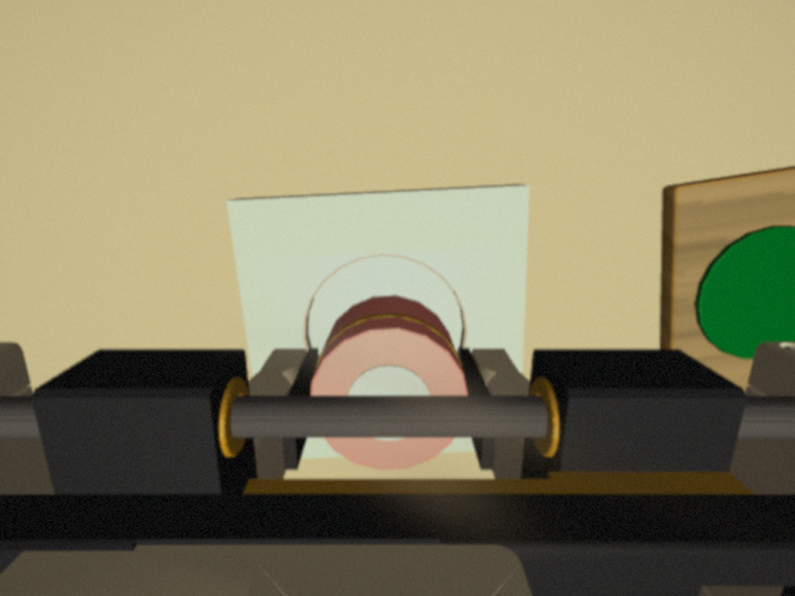

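The tin is held upright over the recess. The recess spans u 306–466 and the tin lid is at u≈390, so it is centred to about 1–2 mm against 10 mm clearance. Lowering.

>>> {"op": "jog_arm", "data": {"deltas": [[[0,-0.02,0.12,0],[0,-0.02,0.24,0],[0,-0.02,0.34,0],[0,-0.02,0.41,0],[0,-0.02,0.45,0],[0,-0.02,0.48,0],[0,-0.02,0.49,0],[0,-0.02,0.49,0]]]}}

```text
t: 31.1
eef_pos: [0.5232, -0.0084, 0.026]
ee_rot: [-3.142, -0.0, 0.0]
force: [-0.4, 0.3, -2.0]
width: 0.0533
gripper_force: 20.0
```

>>> {"op": "jog_arm", "data": {"deltas": [[[0,0,0.01,0],[0,0,0.02,0],[0,0,0.03,0],[0,0,0.03,0]]]}}

```text
t: 31.6
eef_pos: [0.5231, -0.0084, 0.0244]
ee_rot: [3.142, -0.0, 0.0]
force: [-1.6, 0.4, 5.3]
width: 0.0538
gripper_force: 20.0
```

>>> {"op": "jog_arm", "data": {"deltas": [[[0,0,0,0],[0,0,0,0],[0,0,-0.2,0],[0,0,-0.7,0],[0,0,-1.4,0],[0,0,-2.1,0],[0,0,-2.7,0],[0,-0.3,-2.75,0]]], "grip": 84}}

```text
t: 32.6
eef_pos: [0.5247, 0.0097, 0.1929]
ee_rot: [-3.14, -0.006, -0.001]
force: [0.9, -0.6, 0.3]
width: 0.0843
gripper_force: 0.0
```

>>> {"op": "jog_arm", "data": {"deltas": [[[-0.2,-0.8,0,0],[-0.4,-1.6,0,0],[-0.6,-2.4,0,0],[-0.8,-3.2,0,0],[-0.9,-3.8,0,0],[-0.9,-3.92,0,0],[-0.9,-3.92,0,0]]], "grip": 60}}

```text
t: 33.48
eef_pos: [0.4686, 0.245, 0.1887]
ee_rot: [3.141, 0.001, 0.001]
force: [-1.0, 0.2, -0.2]
width: 0.0604
gripper_force: 0.0
```

```bash
python3 - <<'E'
from station import arm,grab_frame
from h import *
f=grab_frame("top"); pickle.dump(f,open("t3.pkl","wb")); save(f,"pics/t3.png",(230,215,470,335),3.3)
print(arm.get_state()["eef_pos"])
hsv=cv2.cvtColor(f["img"],cv2.COLOR_RGB2HSV)
for n,lo,hi in[("O",10,20),("G",50,80),("P",130,160)]:
    m=cv2.inRange(hsv,(lo,120,40),(hi,255,255)); m[:,:330]=0; m[:215]=0;m[335:]=0;m[:,470:]=0
    m=cv2.morphologyEx(m,cv2.MORPH_OPEN,np.ones((3,3)))
    k,l,s,c=cv2.connectedComponentsWithStats(m); i=1+np.argmax(s[1:,4]) if k>1 else 0
    print(n,s[i],px2w(f,c[i],.016).round(4))
E
```

```text
[0.46869445 0.24432644 0.1887164 ]
O [386 276  35  35 981] [ 0.4876 -0.2574  0.016 ]
G [350 248  31  31 722] [ 0.5413 -0.1855  0.016 ]
P [     0      0    560    420 235200] [ 0.6386 -0.0187  0.016 ]
```

View pics/t3.png

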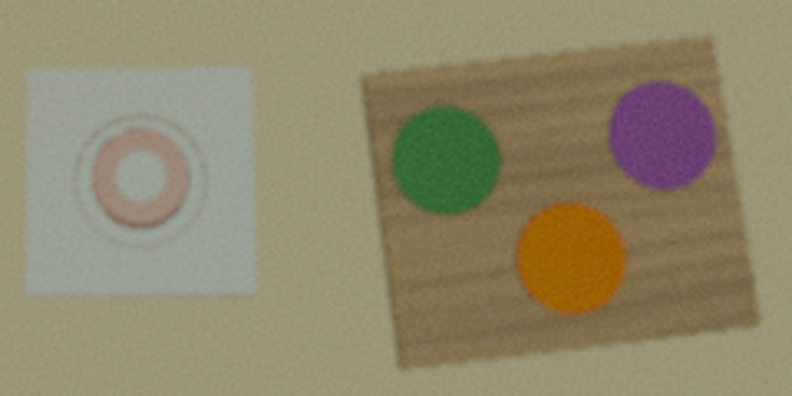

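The tin sits inside the recess, centred near (141,178). The coasters are clear: green (446,160), orange (572,258), purple (662,135). Picking orange first.

>>> {"op": "jog_arm", "data": {"deltas": [[[0,0,0.4,0],[0,0,0.8,0],[0,0,1.15,0],[0,0,1.45,0],[0,0,1.6,0],[0,0,1.67,0],[0,0,1.67,0]]]}}

```text
t: 34.4
eef_pos: [0.4692, 0.2446, 0.0891]
ee_rot: [-3.142, -0.0, -0.0]
force: [-0.3, 0.3, -0.6]
width: 0.0604
gripper_force: 0.0
```

>>> {"op": "jog_arm", "data": {"deltas": [[[0,0,0,0],[0,0,0,0],[0,0,0,0],[0,0,0,0],[0,0,0,0],[0,0,0,0]]], "grip": 20}}

```text
t: 35.15
eef_pos: [0.4692, 0.2449, 0.089]
ee_rot: [-3.141, -0.0, 0.0]
force: [-0.7, 0.8, 1.8]
width: 0.0315
gripper_force: 20.0
```

>>> {"op": "jog_arm", "data": {"deltas": [[[0,0,-0.2,0],[0,0,-0.6,0],[0,0,-1.1,0],[0,0.1,-1.6,0],[0,0.5,-1.8,0],[0,1.2,-1.8,0],[0,1.9,-1.8,0],[0,2.65,-1.8,0]]]}}

```text
t: 36.15
eef_pos: [0.4681, 0.0835, 0.1966]
ee_rot: [3.141, 0.001, 0.0]
force: [1.3, -0.0, -1.4]
width: 0.0313
gripper_force: 20.0
```

>>> {"op": "jog_arm", "data": {"deltas": [[[0,0.75,0,0],[0,1.5,0,0],[0.1,2.25,0,0],[0.2,3.0,0,0],[0.3,3.75,0,0],[0.33,4.5,0,0],[0.33,5.25,0,0],[0.33,5.6,0,0]]]}}

```text
t: 37.15
eef_pos: [0.4872, -0.2527, 0.1962]
ee_rot: [-3.141, 0.002, -0.002]
force: [1.2, 0.2, -1.9]
width: 0.0317
gripper_force: 20.0
```

>>> {"op": "jog_arm", "data": {"deltas": [[[0,0.1,0,0],[0,0.11,0.2,0],[0,0.11,0.6,0],[0,0.11,1.0,0],[0,0.11,1.3,0],[0,0.11,1.45,0],[0,0.11,1.5,0],[0,0.11,1.5,0]]]}}

```text
t: 38.15
eef_pos: [0.4892, -0.2567, 0.1071]
ee_rot: [3.141, -0.0, 0.001]
force: [0.4, 0.1, -1.6]
width: 0.0315
gripper_force: 20.0
```

>>> {"op": "jog_arm", "data": {"deltas": [[[0,0,0.03,0],[0,0,0.06,0],[0,0,0.08,0],[0,0,0.1,0],[0,0,0.11,0],[0,0,0.11,0]]]}}

```text
t: 38.9
eef_pos: [0.489, -0.2569, 0.1002]
ee_rot: [-3.142, 0.0, 0.0]
force: [-0.1, 0.5, -1.4]
width: 0.0316
gripper_force: 20.0
```

>>> {"op": "jog_arm", "data": {"deltas": [[[0,0,0.01,0],[0,0,0.015,0],[0,0,0.02,0],[0,0,0.02,0]]]}}

```text
t: 39.4
eef_pos: [0.4894, -0.257, 0.1001]
ee_rot: [3.141, -0.001, 0.001]
force: [-1.6, 1.8, 7.4]
width: 0.0316
gripper_force: 20.0
```

>>> {"op": "jog_arm", "data": {"deltas": [[[0,0,0,0],[0,0,0,0],[0,0,-0.2,0],[0,0,-0.8,0],[0,0,-1.4,0],[0,-0.2,-1.55,0],[0.1,-1.0,-1.55,0],[0.2,-2.0,-1.55,0]]], "grip": 60}}

```text
t: 40.4
eef_pos: [0.5007, -0.136, 0.1923]
ee_rot: [-3.142, -0.0, -0.002]
force: [0.1, 1.2, -0.3]
width: 0.0596
gripper_force: 0.0
```

>>> {"op": "jog_arm", "data": {"deltas": [[[0.1,-1.0,0,0],[0.2,-2.0,0,0],[0.3,-3.0,0,0],[0.4,-4.0,0,0],[0.5,-5.0,0,0],[0.6,-6.0,0,0],[0.63,-6.5,0,0],[0.63,-6.63,0,0]]]}}

```text
t: 41.4
eef_pos: [0.5381, 0.2626, 0.1916]
ee_rot: [3.141, 0.001, 0.002]
force: [-0.4, -0.2, 0.1]
width: 0.06
gripper_force: 0.0
```

>>> {"op": "jog_arm", "data": {"deltas": [[[0,0,0.2,0],[0,0,0.4,0],[0,0,0.6,0],[0,0,0.6,0]]]}}

```text
t: 41.9
eef_pos: [0.5381, 0.2597, 0.1547]
ee_rot: [3.14, 0.002, -0.001]
force: [-0.7, 0.5, 0.1]
width: 0.0598
gripper_force: 0.0
```

Down to 0.0885 and grip.

>>> {"op": "jog_arm", "data": {"deltas": [[[0,-0.02,0.3,0],[0,-0.02,0.6,0],[0,-0.02,0.9,0],[0,-0.02,1.05,0],[0,-0.02,1.1,0],[0,-0.02,1.1,0]]]}}

```text
t: 42.65
eef_pos: [0.5389, 0.2622, 0.0905]
ee_rot: [-3.141, -0.0, 0.0]
force: [0.3, 0.7, 0.2]
width: 0.0597
gripper_force: 0.0
```

>>> {"op": "jog_arm", "data": {"deltas": [[[0,0,0,0],[0,0,0,0],[0,0,0,0],[0,0,0,0],[0,0,0,0],[0,0,0,0]]], "grip": 20}}

```text
t: 43.4
eef_pos: [0.5387, 0.2622, 0.0902]
ee_rot: [3.142, -0.0, 0.0]
force: [-0.8, -0.0, 1.5]
width: 0.0318
gripper_force: 19.9
```

>>> {"op": "jog_arm", "data": {"deltas": [[[0,0,-0.2,0],[0,0,-0.6,0],[0,0,-1.1,0],[0,0.1,-1.6,0],[0.1,0.5,-1.8,0],[0.2,1.2,-1.8,0],[0.3,1.9,-1.8,0],[0.37,2.65,-1.8,0]]]}}

```text
t: 44.4
eef_pos: [0.5609, 0.1021, 0.1988]
ee_rot: [-3.141, -0.0, 0.001]
force: [0.1, -1.1, -1.6]
width: 0.0319
gripper_force: 19.9
```

>>> {"op": "jog_arm", "data": {"deltas": [[[0,0.75,0,0],[0,1.5,0,0],[0,2.25,0,0],[0,3.0,0,0],[0,3.75,0,0],[0,4.5,0,0],[0,5.25,0,0],[0,5.95,0,0]]]}}

```text
t: 45.4
eef_pos: [0.5608, -0.2553, 0.1988]
ee_rot: [-3.142, -0.0, 0.0]
force: [0.9, -0.0, -1.0]
width: 0.0316
gripper_force: 19.9
```

>>> {"op": "jog_arm", "data": {"deltas": [[[0,0.6,0,0],[0,0.9,0,0],[0,0.97,0.2,0],[0,0.97,0.6,0],[0,0.97,1.0,0],[0,0.97,1.3,0],[0,0.97,1.45,0],[0,0.97,1.5,0]]]}}

```text
t: 46.4
eef_pos: [0.5611, -0.3117, 0.1078]
ee_rot: [-3.142, 0.0, 0.001]
force: [0.3, 0.1, -1.3]
width: 0.0317
gripper_force: 19.9
```

>>> {"op": "jog_arm", "data": {"deltas": [[[0,0,0.02,0],[0,0,0.04,0],[0,0,0.06,0],[0,0,0.07,0],[0,0,0.07,0]]]}}

```text
t: 47.02
eef_pos: [0.561, -0.3121, 0.1039]
ee_rot: [3.142, -0.0, 0.0]
force: [0.2, -0.1, -2.0]
width: 0.0319
gripper_force: 19.9
```

>>> {"op": "jog_arm", "data": {"deltas": [[[0,0,0.015,0],[0,0,0.03,0],[0,0,0.04,0],[0,0,0.05,0],[0,0,0.05,0]]]}}

```text
t: 47.65
eef_pos: [0.5611, -0.3121, 0.1012]
ee_rot: [3.141, -0.0, 0.0]
force: [-0.2, 0.1, 1.3]
width: 0.0316
gripper_force: 19.9
```

>>> {"op": "jog_arm", "data": {"deltas": [[[0,0,0.005,0],[0,0,0.01,0],[0,0,0.01,0]]]}}

```text
t: 48.02
eef_pos: [0.5614, -0.3123, 0.101]
ee_rot: [3.141, -0.001, 0.001]
force: [-0.6, 0.0, 5.4]
width: 0.0317
gripper_force: 19.9
```

>>> {"op": "jog_arm", "data": {"deltas": [[[0,0,0,0],[0,0,0,0],[0,0,-0.2,0],[0,0,-0.8,0],[0,0,-1.4,0],[0,-0.2,-1.55,0],[0.1,-1.0,-1.55,0],[0.2,-2.0,-1.55,0]]], "grip": 60}}

```text
t: 49.02
eef_pos: [0.5726, -0.1912, 0.1933]
ee_rot: [-3.141, 0.0, -0.002]
force: [0.1, -0.4, 0.2]
width: 0.06
gripper_force: 0.0
```

>>> {"op": "jog_arm", "data": {"deltas": [[[0.1,-1.0,0,0],[0.2,-2.0,0,0],[0.3,-3.0,0,0],[0.4,-4.0,0,0],[0.5,-5.0,0,0],[0.6,-6.0,0,0],[0.6,-7.0,0,0],[0.6,-7.7,0,0]]]}}

```text
t: 50.02
eef_pos: [0.6081, 0.2728, 0.1931]
ee_rot: [3.141, 0.0, 0.002]
force: [0.5, -0.6, 0.4]
width: 0.06
gripper_force: 0.0
```

>>> {"op": "jog_arm", "data": {"deltas": [[[0,-0.1,0.1,0],[0,-0.1,0.4,0],[0,-0.1,0.6,0],[0,-0.1,0.6,0]]]}}

```text
t: 50.52
eef_pos: [0.6082, 0.2743, 0.1556]
ee_rot: [3.14, 0.002, -0.001]
force: [-0.2, 0.6, 0.2]
width: 0.0598
gripper_force: 0.0
```

>>> {"op": "jog_arm", "data": {"deltas": [[[0,-0.01,0.3,0],[0,-0.01,0.6,0],[0,-0.01,0.9,0],[0,-0.01,1.05,0],[0,-0.01,1.12,0],[0,-0.01,1.12,0]]]}}

```text
t: 51.28
eef_pos: [0.6089, 0.2767, 0.09]
ee_rot: [3.141, 0.0, 0.0]
force: [1.3, -0.1, -0.3]
width: 0.0598
gripper_force: 0.0
```

>>> {"op": "jog_arm", "data": {"deltas": [[[0,0,0,0],[0,0,0,0],[0,0,0,0],[0,0,0,0],[0,0,0,0],[0,0,0,0]]], "grip": 20}}

```text
t: 52.02
eef_pos: [0.6089, 0.2766, 0.0902]
ee_rot: [-3.142, -0.0, 0.0]
force: [-0.6, -0.9, 1.8]
width: 0.0313
gripper_force: 19.9
```

>>> {"op": "jog_arm", "data": {"deltas": [[[0,0,-0.2,0],[0,0,-0.6,0],[0,0,-1.1,0],[0,0.1,-1.6,0],[-0.1,0.5,-1.8,0],[-0.3,1.2,-1.8,0],[-0.5,1.9,-1.8,0],[-0.7,2.65,-1.8,0]]]}}

```text
t: 53.02
eef_pos: [0.5654, 0.1154, 0.1978]
ee_rot: [3.141, 0.001, 0.0]
force: [-0.8, -0.0, -1.0]
width: 0.0316
gripper_force: 19.9
```

>>> {"op": "jog_arm", "data": {"deltas": [[[-0.2,0.75,0,0],[-0.35,1.5,0,0],[-0.41,2.25,0,0],[-0.41,3.0,0,0],[-0.41,3.75,0,0],[-0.41,4.4,0,0],[-0.41,4.85,0,0],[-0.41,5.03,0,0]]]}}

```text
t: 54.02
eef_pos: [0.541, -0.1859, 0.1977]
ee_rot: [-3.141, 0.001, -0.002]
force: [0.8, 0.3, -1.8]
width: 0.0319
gripper_force: 19.9
```

>>> {"op": "jog_arm", "data": {"deltas": [[[0,0,0.1,0],[0,0,0.3,0],[0,0,0.7,0],[0,0,1.05,0],[0,0,1.3,0],[0,0,1.45,0],[0,0,1.5,0],[0,0,1.52,0]]]}}

```text
t: 55.02
eef_pos: [0.5427, -0.1842, 0.1072]
ee_rot: [3.141, -0.001, 0.0]
force: [-0.9, -1.0, -2.1]
width: 0.0316
gripper_force: 19.9
```

>>> {"op": "jog_arm", "data": {"deltas": [[[0,0,0.02,0],[0,0,0.04,0],[0,0,0.05,0],[0,0,0.06,0],[0,0,0.06,0]]]}}

```text
t: 55.65
eef_pos: [0.5423, -0.1843, 0.1032]
ee_rot: [3.142, 0.0, 0.0]
force: [0.4, -0.1, -1.0]
width: 0.0316
gripper_force: 19.9
```

>>> {"op": "jog_arm", "data": {"deltas": [[[0,0,0.01,0],[0,0,0.02,0],[0,0,0.03,0],[0,0,0.04,0],[0,0,0.04,0]]]}}

```text
t: 56.28
eef_pos: [0.5426, -0.1843, 0.1012]
ee_rot: [3.141, -0.001, 0.0]
force: [-0.2, -0.2, 1.9]
width: 0.0319
gripper_force: 19.9
```

Contact. I'll release, rise, move clear and look.

>>> {"op": "jog_arm", "data": {"deltas": [[[0,0,0.005,0],[0,0,0.01,0],[0,0,0.01,0]]]}}

```text
t: 56.65
eef_pos: [0.5428, -0.1845, 0.1011]
ee_rot: [3.141, -0.001, 0.001]
force: [-1.0, -0.5, 5.5]
width: 0.0316
gripper_force: 20.0
```

>>> {"op": "jog_arm", "data": {"deltas": [[[0,0,0,0],[0,0,0,0],[0,0,-0.2,0],[0,0,-0.8,0],[0,0,-1.4,0],[0,-0.2,-1.8,0],[0,-1.0,-2.0,0],[0,-2.0,-2.0,0]]], "grip": 60}}

```text
t: 57.65
eef_pos: [0.543, -0.0636, 0.2224]
ee_rot: [-3.141, -0.003, -0.002]
force: [0.2, 0.9, 0.1]
width: 0.0601
gripper_force: 0.0
```

>>> {"op": "jog_arm", "data": {"deltas": [[[0,-1.0,0,0],[0,-2.0,0,0],[0,-3.0,0,0],[0,-4.0,0,0],[0,-5.0,0,0],[0,-5.5,0,0],[0,-5.5,0,0]]]}}

```text
t: 58.52
eef_pos: [0.542, 0.2679, 0.2205]
ee_rot: [3.142, -0.0, 0.003]
force: [-0.4, -0.7, -1.5]
width: 0.0602
gripper_force: 0.0
```

```bash
python3 - <<'E'
from station import arm,grab_frame
from h import *
f=grab_frame("top"); save(f,"pics/t4.png",(230,215,470,335),3.3)
g=grab_frame("scene"); save(g,"pics/s4.png",(80,130,360,370),2.5)
D=lambda u,v:((u+.5)/3.3+230-.5,(v+.5)/3.3+215-.5)
for n,p in dict(G=(.5425,-.184),P=(.561,-.312),O=(.489,-.2565)).items(): print(n,(w2px(f,[*p,.132])-[230,215])*3.3)
E
```

```text
G [483.06750645 133.03381886]
P [728.97437011 106.44259188]
O [624.44269578 243.36024544]
```

View pics/t4.png

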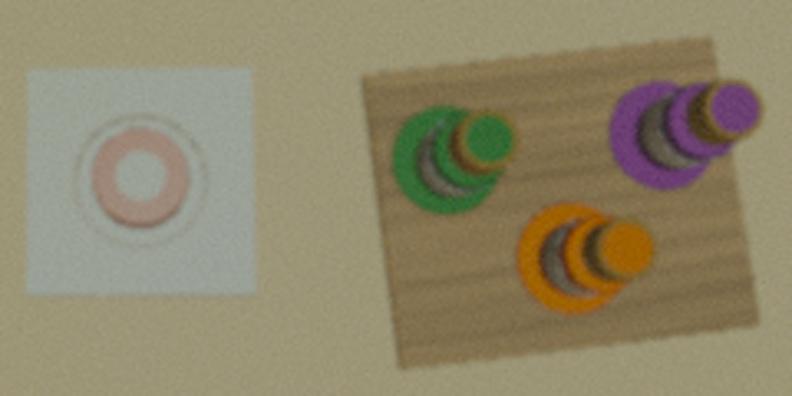

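View pics/s4.png

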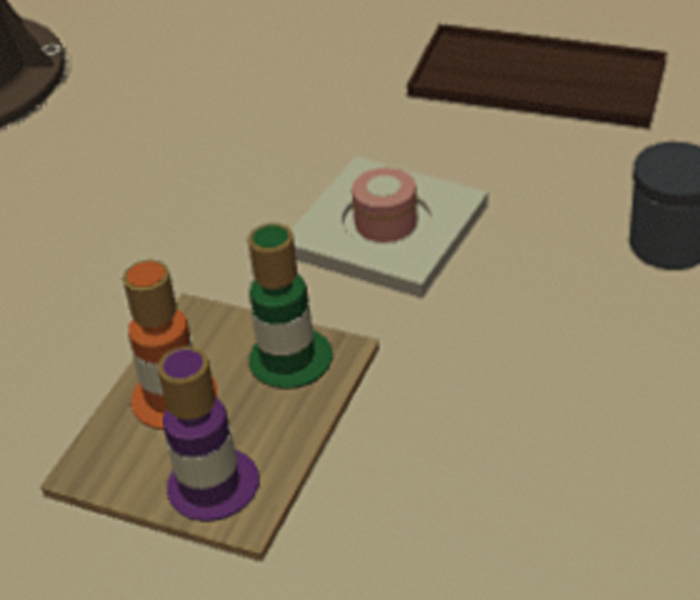

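Top view: green cap (488,138), orange (626,248), purple (733,108), each over its own coaster, with the tin in the recess. I'll check the offsets numerically.

```bash
python3 - <<'E'
from station import grab_frame
from h import *
f=grab_frame("top"); g=grab_frame("scene")
D=lambda u,v:((u+.5)/3.3+230-.5,(v+.5)/3.3+215-.5)
S=lambda u,v:((u+.5)/2.5+80-.5,(v+.5)/2.5+130-.5)
T=dict(G=((487,138),(446,160)),P=((731.5,109),(662,135)),O=((625,249),(572,258)))
C=dict(G=((271,237),(291,357)),P=((184,364),(213,483)),O=((148,275),None))
for k in T:
    a,b=px2w(f,D(*T[k][0]),.132),px2w(f,D(*T[k][1]),.016); print(k,"top",a[:2].round(4),b[:2].round(4),((a-b)*1000)[:2].round(1))
    if C[k][1]:
        a,b=px2w(g,S(*C[k][0]),.132),px2w(g,S(*C[k][1]),.016); print(k,"scene",a[:2].round(4),b[:2].round(4),((a-b)*1000)[:2].round(1))
E
```

```text
G top [ 0.5406 -0.1854] [ 0.5413 -0.1846] [-0.7 -0.8]
G scene [ 0.541  -0.1863] [ 0.5435 -0.1859] [-2.5 -0.4]
P top [ 0.5603 -0.3127] [ 0.5605 -0.3108] [-0.2 -1.9]
P scene [ 0.5616 -0.3136] [ 0.5623 -0.3119] [-0.6 -1.7]
O top [ 0.4867 -0.2562] [ 0.4879 -0.2576] [-1.1  1.4]
```

All bottles are within 3 mm of their coaster centres, with 11 mm allowed.

```bash
python3 -c "
from station import arm
print(arm.job_done())"
```

```text
the job is handed in; nothing more can be done
None
```

The job is handed in at about 59 s: the tin is in the gift tray's recess, and all three bottles stand upright on the coasters of their own colours, each within about 3 mm of centre; the jar was left alone.

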